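# Find the rattling biscuit tin and show it

### The arm

A 6-joint arm with a two-finger parallel gripper is mounted at the origin on the work surface. World frame = base frame: x ahead of the robot, y to its left, z up, the work surface at z = 0. Lengths are in mm, angles in rad, forces in N, time in s.
With the tool pointing down it reaches from about 275 to 850 mm from the base axis. Payload 19 kg.
Tool frame: the origin (TCP) lies on the centre line of the jaws, within the pads' length; the fingertips stand 8 mm ahead of it and the grasp point (between the pads) lies 11 mm behind it; z points along the fingers, y is the line along which they close (so a half turn about z gives the same grasp; the last joint's range is limited). The gripper opens to 85 mm and grips with 20 to 120 N. Pads are 22 mm wide; open, the fingers measure 114 mm over their backs; the gripper's body (76 mm by 85 mm) begins 54 mm behind the grasp point. The pads swing forward as they close: fully open they stand 13 mm farther back than shut.
Start: joints at [1.166, 0.15, 1.437, -0, 1.554, -0.134], TCP at [153.819, 554.013, 239.267] pointing down, gripper open.
Joint ranges: [-2.8, 2.8], [-0.68, 2.1], [0.12, 2.68], [-1.39, 4.53], [0.16, 2.79], [-2.81, 2.81]. Speed limits (rad/s): [1.89, 1.89, 2.22, 3.01, 3.01, 3.01].

### API

Orientations are given as a unit quaternion [x, y, z, w].
In Python, from rig import * gives the robot as it stands.
- The arm moves only by the tool arm_command, never from a script. Its argument "commands" is a list of rows, each an object with "jaw": the closure, from -1 (fully open) to 1 (shut); "translation": the shift along the tool's x, y, z in cm, a list of three; "turn": the turn about the tool's z in degrees. A call has 1 to 10 rows; each row shifts and turns the commanded pose from where the row before left it, along the tool's axes as they then stand; what a row does not reach is not made up. A row lasts 1/8 s, in which the tool goes at most 62.5 mm and 10.7 degrees, less where a joint would pass 70% of its speed; a pose out of reach is approached as far as the arm can. A call with a gripper value outside its range is refused whole. The fingers move at their own pace and stop on an object; "force" is the grip in N (left out, the last holds). Time passes only in rows, so rows that do not move let the fingers close. It gives the time, the measured TCP pose, the force, the opening and the grip force at its end, in the units of the state.
- get_obs(): the state, without advancing time (a new reading comes with each control period).
- capture(name): name is "scene" or "top"; returns a dict with "img" (420x560x3 uint8, red, green, blue), "depth" (420x560 float32, mm along the optical axis (not along the pixel's ray), 0 where there is no reading), "fx", "fy", "cx", "cy" (pixels), "camera_from_world" (4x4, takes a point from world to camera coordinates). Camera axes: x right, y up, looking along -z (the intrinsics and any distortion apply to the point x, -y, -z); pixel columns grow to the right and rows downward; lengths in mm; the calibration is good to about 2 mm. A picture is of the moment at which its call begins.
- sign_off(): hands the job in; it is judged then, once.
Trained networks look in a picture, given as the dict that the camera call returned (one of the last four; its "shot" number tells which), for a name from the list of things; names that differ only in an ending like _2 or _b are one class to them, and where a whole thing is asked for, a point or a joint stands for the part that bears it (a point fixed in the world has none). Each returns a list of dicts, best first, with "confidence" (0 to 1); they miss things now and then, are a little off and sometimes report something else, mostly with a low value. They report only what shows in the picture. A call takes as long as a camera call. They do not tell look-alikes from the thing itself.
- find_in(picture, label): "point" ([x, y, z] in mm, in world coordinates, good to about 4 mm: the middle of the surface that is visible of it).
- masks_of(picture, label): "mask" (420x560 bool, what is visible of it).
- place_of(picture, label): "point" ([x, y, z] in mm, in world coordinates, good to about 4 mm: a listed point, or the origin of a listed thing).
The state is a dict: "time_s": time; "joints": joint angles; "qvel": joint speeds; "joint_torque": joint torques, N m; "tcp_pos": TCP position; "ee_rot": TCP orientation; "ft_force": force on the tool from outside, world axes, zero at the start; "torque": the same for the moment, N m; "width": finger opening in mm; "finger_force": force on a finger pad.
Only numpy, scipy, OpenCV 4.12 (cv2) and the standard library are available. Lean on these libraries where they do the work, as an engineer would, in place of code of your own. Each camera call takes 0.05 s, during which the arm holds its last target. There are 200 camera calls.

### The job

One of the three sealed tins on the baking sheet has a loose steel ball inside: find out which by picking tins up and shaking them, and put any sound tin back upright on the baking sheet. Finish while holding the rattling tin in the gripper, upright and still, above the middle of the orange mat and about 15 cm clear of it, with the two sound tins standing on the baking sheet; do not let go. Never bring a sound tin over the mat, and leave the biscuit box near the mat and the shaker alone.

Things in the scene. Friction and masses are not known exactly. Their poses are not given: they have to be found in the camera images.
- tin_a: one of three sealed tins that look alike: blue steel box 112 mm long (its x), 56 mm wide (its y), 80 mm high, cream lid with a brown biscuit on top, about 0.4 kg. Two are packed tight, one holds a loose ball; which one differs every time. Starts upright on the baking sheet, neighbours 125 mm or more away (centres). Grip across the 56 mm width with some 50 N. Origin: centre of its underside, z up
- tin_b: one of three sealed tins that look alike: blue steel box 112 mm long (its x), 56 mm wide (its y), 80 mm high, cream lid with a brown biscuit on top, about 0.4 kg. Two are packed tight, one holds a loose ball; which one differs every time. Starts upright on the baking sheet, neighbours 125 mm or more away (centres). Grip across the 56 mm width with some 50 N. Origin: centre of its underside, z up
- tin_c: one of three sealed tins that look alike: blue steel box 112 mm long (its x), 56 mm wide (its y), 80 mm high, cream lid with a brown biscuit on top, about 0.4 kg. Two are packed tight, one holds a loose ball; which one differs every time. Starts upright on the baking sheet, neighbours 125 mm or more away (centres). Grip across the 56 mm width with some 50 N. Origin: centre of its underside, z up
- pan: aluminium baking sheet fixed to the bench, 330 mm (its x) by 457 mm (its y), rim 24 mm high, floor 4 mm above the bench; origin: centre of its underside. The tins stand in a row along its y
- tin_rest (a point): middle of the baking sheet's floor. About the ball: 36 mm, 0.19 kg; in its level tin it rolls freely 34 mm either way along the tin's x, 6 mm along y. Shaken to and fro along x in strokes of 120 mm or more it knocks on the ends and stops at the leading one: between stops the tool moment about the tin's y differs by some 0.14 N m (sound tin: 0.03). Tipped 0.15 rad, it rolls to the low end
- mat: orange square mat fixed to the bench, 150 x 150 x 3 mm; the rattling tin is shown above it. Origin: centre of its underside
- cookie_box: bystander: clear box of biscuits, 122 x 122 x 82 mm, origin under its centre
- shaker: bystander: aluminium sugar shaker, 64 mm across, 110 mm high, origin under its centre
Things that resemble listed ones, but are neither listed nor needed, are in the scene too. What is shaped like the tin_a but green or turquoise is not meant.

How it is judged:
By the outcome, as a careful person would: the job done as asked, in the order asked, and still so for the second after the job is handed in, while the arm keeps its last pose, push and grip.
It also fails if it takes over 72 s, if anything falls off the work surface, if the arm or the gripper's body presses on something with over 40 N, if the wrist force passes 120 N, or if a joint passes its speed limit or range.

## Working session

There is one attempt and no reset: what is moved stays moved. The work goes in short steps, Python scripts to look and compute and a tool call to move; the robot and the scene stay as the last step left them, time stands still between calls to the robot, and variables do not carry over. Pictures are saved under pics/ and viewed, at most 10 in all, crops included, and the job is handed in when it is done.

Besides the shell and the picture viewer there is one more tool, called after "Call:" in YAML: its name, and indented under it one key for each argument. arm_command: Moves the arm, as the interface text tells. Its arguments: {"type":"object","properties":{"commands":{"type":"array"},"force":{"type":"number"}},"required":["commands"]}

```bash
mkdir -p pics; ls; python3 - <<'E'
from rig import *
import cv2, numpy as np
o=get_obs(); print({k:np.round(v,3).tolist() for k,v in o.items()})
for n in ("top","scene"):
    p=capture(n); cv2.imwrite(f"pics/{n}0.png",p["img"][:,:,::-1])
    for l in ("tin_a","pan","mat","cookie_box","shaker","tin_rest"):
        print(n,l,[(np.round(d["point"]).tolist(),round(d["confidence"],2)) for d in place_of(p,l)])
    for d in masks_of(p,"tin_a"):
        m=d["mask"]; v,u=np.nonzero(m&(p["depth"]>0)); z=p["depth"][v,u]
        c=np.stack([(u-p["cx"])/p["fx"]*z,-(v-p["cy"])/p["fy"]*z,-z,np.ones_like(z)])
        w=(np.linalg.inv(p["camera_from_world"])@c)[:3]
        col=np.median(p["img"][m],0)
        t=w[:2,w[2]>np.percentile(w[2],95)-8]
        r=cv2.minAreaRect(t.T.astype(np.float32))
        print(round(d["confidence"],2),"px",int(u.mean()),int(v.mean()),"ztop",np.percentile(w[2],95).round(),"rect",np.round(r[0]),np.round(r[1]),round(r[2],1),col)
E
```

```text
pics
{'time_s': 0.0, 'joints': [1.166, 0.151, 1.438, 0.0, 1.554, -0.134], 'qvel': [-0.001, -0.001, -0.002, 0.0, 0.001, 0.001], 'joint_torque': [0.001, -71.304, -57.088, -0.0, 0.009, -0.0], 'tcp_pos': [153.72, 553.837, 238.687], 'ee_rot': [0.135, 0.991, -0.001, -0.0], 'ft_force': [-0.899, -0.345, 0.402], 'torque': [0.037, 0.037, 0.0], 'finger_force': 0.0, 'width': 85.495}
top tin_a [([472.0, 274.0, 4.0], 0.85), ([236.0, 301.0, 0.0], 0.78), ([679.0, 462.0, 1.0], 0.74), ([510.0, 470.0, -3.0], 0.69), ([313.0, 482.0, 1.0], 0.68), ([505.0, -6.0, 8.0], 0.59), ([490.0, 132.0, 8.0], 0.56)]
top pan [([498.0, 132.0, 2.0], 0.57)]
top mat [([592.0, -279.0, 1.0], 0.88)]
top cookie_box [([335.0, -280.0, -2.0], 0.96)]
top shaker [([510.0, -479.0, -2.0], 0.71), ([505.0, -6.0, 6.0], 0.34)]
top tin_rest [([504.0, 131.0, 6.0], 0.98)]
0.96 px 288 187 ztop 88.0 rect [504.  -7.] [ 57. 113.] 78.4 [178. 155. 115.]
0.91 px 127 247 ztop 84.0 rect [313. 481.] [ 58. 114.] 63.5 [ 0. 91. 86.]
0.86 px 137 128 ztop 84.0 rect [678. 462.] [113.  57.] 68.4 [ 0.  93.  86.5]
0.84 px 196 196 ztop 88.0 rect [472. 273.] [11
[... 441 characters left out ...]
[234.0, 302.0, 0.0], 0.62)]
scene pan [([498.0, 132.0, -2.0], 0.73)]
scene mat [([595.0, -279.0, 1.0], 0.57)]
scene cookie_box []
scene shaker [([504.0, -480.0, 4.0], 0.66)]
scene tin_rest [([500.0, 134.0, 4.0], 0.65), ([333.0, -272.0, 6.0], 0.16)]
0.91 px 418 215 ztop 83.0 rect [240. 300.] [ 59. 114.] 59.1 [15. 40. 17.]
0.82 px 372 378 ztop 83.0 rect [680. 460.] [113.  58.] 68.8 [ 19.  102.5  99. ]
0.74 px 358 264 ztop 87.0 rect [474. 271.] [114.  57.] 5.0 [145. 129. 103.]
0.67 px 462 272 ztop 83.0 rect [314. 479.] [ 58. 116.] 63.2 [10. 61. 56.]
0.62 px 415 326 ztop 83.0 rect [515. 465.] [113.  57.] 27.5 [22. 82. 33.]
0.56 px 271 212 ztop 87.0 rect [506.  -9.] [ 59. 113.] 79.7 [89. 63. 51.]
```

View pictures.

View pics/top0.png

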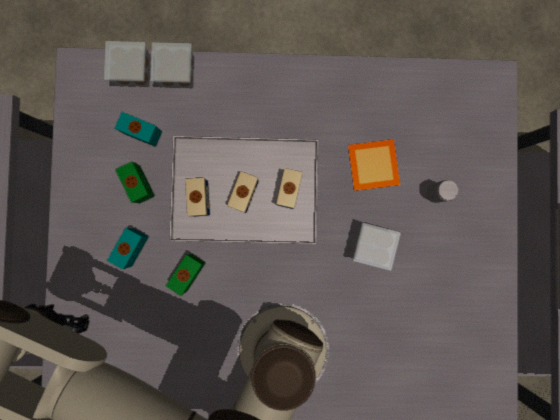

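View pics/scene0.png

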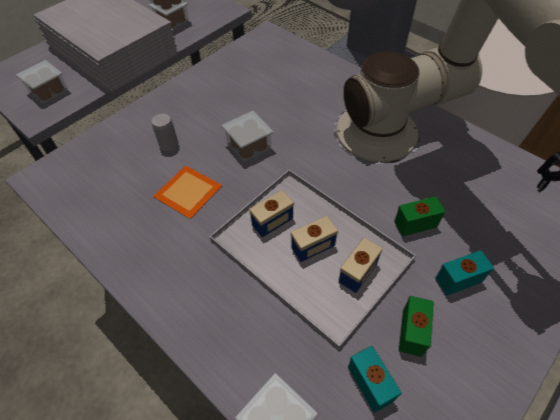

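The top view shows the three cream-lidded tins on the sheet at pixels (196,196), (242,191) and (289,188), and the mat at (374,165). The biscuit box is at (377,246) and the shaker at (447,190). The green and turquoise tins to the left are look-alikes. I'm starting with the left tin, at (473,272) with its long axis at 5°.

Call:
arm_command:
  commands:
    - {"jaw":-1,"translation":[0,0,0],"turn":-10.2}
    - {"jaw":-1,"translation":[0,0,0],"turn":-10.2}
    - {"jaw":-1,"translation":[-3.67,-3.86,0],"turn":0}
    - {"jaw":-1,"translation":[-3.67,-3.86,0],"turn":0}
    - {"jaw":-1,"translation":[-3.67,-3.86,0],"turn":0}
    - {"jaw":-1,"translation":[-3.67,-3.86,0],"turn":0}
    - {"jaw":-1,"translation":[-3.67,-3.86,0],"turn":0}
    - {"jaw":-1,"translation":[-3.67,-3.86,0],"turn":0}
    - {"jaw":-1,"translation":[-3.67,-3.86,0],"turn":0}
    - {"jaw":-1,"translation":[-3.67,-3.86,0],"turn":0}
  force: 50

```text
time_s: 2.05
tcp_pos: [473.8, 270.0, 239.4]
ee_rot: [-0.043, 0.999, 0.0, 0.0]
ft_force: [0.2, 1.3, -0.0]
width: 85.3
finger_force: 0.0
```

Call:
arm_command:
  commands:
    - {"jaw":-1,"translation":[0,0.1,5.0],"turn":0}
    - {"jaw":-1,"translation":[0,0,5.0],"turn":0}
    - {"jaw":-1,"translation":[0,0,5.0],"turn":0}
    - {"jaw":-1,"translation":[0,0,3.0],"turn":0}
    - {"jaw":-1,"translation":[0,0,1.7],"turn":0}
    - {"jaw":1,"translation":[0,0,0],"turn":0}
    - {"jaw":1,"translation":[0,0,0],"turn":0}
    - {"jaw":1,"translation":[0,0,0],"turn":0}
    - {"jaw":1,"translation":[0,0,0],"turn":0}
    - {"jaw":1,"translation":[0,0,0],"turn":0}

```text
time_s: 3.3
tcp_pos: [473.2, 272.6, 43.6]
ee_rot: [-0.043, 0.999, 0.0, 0.001]
ft_force: [-0.1, -2.0, 7.5]
width: 55.8
finger_force: 54.9
```

Call:
arm_command:
  commands:
    - {"jaw":1,"translation":[0,0,-3],"turn":0}
    - {"jaw":1,"translation":[0,0,-5],"turn":0}
    - {"jaw":1,"translation":[-2,0,-4],"turn":0}
    - {"jaw":1,"translation":[-4,0,0],"turn":0}
    - {"jaw":1,"translation":[6,0,0],"turn":0}
    - {"jaw":1,"translation":[6,0,0],"turn":0}
    - {"jaw":1,"translation":[0,0,0],"turn":0}
    - {"jaw":1,"translation":[0,0,0],"turn":0}
    - {"jaw":1,"translation":[0,0,0],"turn":0}
    - {"jaw":1,"translation":[0,0,0],"turn":0}

```text
time_s: 4.55
tcp_pos: [413.3, 267.2, 162.1]
ee_rot: [-0.042, 0.999, -0.0, -0.0]
ft_force: [-1.0, -0.3, -5.5]
width: 55.5
finger_force: 55.6
```

```bash
cat > rd.py <<'E'
from rig import *
import numpy as np
from scipy.spatial.transform import Rotation as R
T=[];F=[]
for i in range(5):
    o=get_obs(); r=R.from_quat(o["ee_rot"]).inv()
    T.append(r.apply(o["torque"])); F.append(o["ft_force"]); capture("top")
print("tool moment",np.mean(T,0).round(3),"sd",np.std(T,0).round(3),"F",np.mean(F,0).round(2),o["tcp_pos"],o["width"],np.abs(o["qvel"]).max())
E
python3 rd.py
```

```text
tool moment [-0.005  0.004 -0.02 ] sd [0.019 0.033 0.04 ] F [ 0.13  0.04 -4.8 ] [412.95668033 267.1629504  162.13201091] 55.34150993806163 0.0012709500683427493
```

Call:
arm_command:
  commands:
    - {"jaw":1,"translation":[-6,0,0],"turn":0}
    - {"jaw":1,"translation":[-6,0,0],"turn":0}
    - {"jaw":1,"translation":[0,0,0],"turn":0}
    - {"jaw":1,"translation":[0,0,0],"turn":0}
    - {"jaw":1,"translation":[0,0,0],"turn":0}
    - {"jaw":1,"translation":[0,0,0],"turn":0}

```text
time_s: 5.55
tcp_pos: [531.8, 277.6, 162.9]
ee_rot: [-0.043, 0.999, 0.0, 0.0]
ft_force: [-0.2, -0.1, -4.2]
width: 55.4
finger_force: 55.8
```

```bash
python3 rd.py
```

```text
tool moment [ 0.023 -0.009 -0.001] sd [0.017 0.011 0.037] F [-0.01 -0.19 -4.92] [532.15316296 277.50815374 162.60278446] 55.444806832313446 0.005516286206799597
```

Call:
arm_command:
  commands:
    - {"jaw":1,"translation":[3,0,3],"turn":0}
    - {"jaw":1,"translation":[2.9,0,5],"turn":0}
    - {"jaw":1,"translation":[0,0,2.5],"turn":0}
    - {"jaw":1,"translation":[0,0,1],"turn":0}
    - {"jaw":1,"translation":[0,0,0.4],"turn":0}
    - {"jaw":1,"translation":[0,0,0],"turn":0}
    - {"jaw":-1,"translation":[0,0,0],"turn":0}
    - {"jaw":-1,"translation":[0,0,0],"turn":0}
    - {"jaw":-1,"translation":[0,0,0],"turn":0}
    - {"jaw":-1,"translation":[0,0,0],"turn":0}

```text
time_s: 7.05
tcp_pos: [473.6, 272.4, 43.4]
ee_rot: [-0.043, 0.999, -0.0, 0.0]
ft_force: [-0.4, -0.4, -0.4]
width: 85.6
finger_force: 0.0
```

Call:
arm_command:
  commands:
    - {"jaw":-1,"translation":[0,0,-3],"turn":0}
    - {"jaw":-1,"translation":[0,0,-5],"turn":0}
    - {"jaw":-1,"translation":[0,0,-3],"turn":0}
    - {"jaw":-1,"translation":[-0.2,-4.7,0],"turn":0}
    - {"jaw":-1,"translation":[-0.1,-4.7,0],"turn":0}
    - {"jaw":-1,"translation":[-0.1,-4.6,0],"turn":0}
    - {"jaw":-1,"translation":[0,0,0],"turn":8.4}
    - {"jaw":-1,"translation":[0,0,0],"turn":8.4}
    - {"jaw":-1,"translation":[0,0,0],"turn":8.5}
    - {"jaw":-1,"translation":[0,0,0],"turn":0}

```text
time_s: 8.3
tcp_pos: [489.4, 133.2, 153.3]
ee_rot: [0.177, 0.984, -0.0, -0.0]
ft_force: [0.3, -0.7, -0.4]
width: 85.4
finger_force: 0.0
```

```bash
python3 - <<'E'
from rig import *
import numpy as np, cv2
p=capture("scene"); cv2.imwrite("pics/s1.png",p["img"][:,:,::-1])
for l in ("tin_a",):
    print([(np.round(d["point"]).tolist(),round(d["confidence"],2)) for d in place_of(p,l)])
o=get_obs(); print(o["tcp_pos"],o["ee_rot"])
E
```

```text
[([511.0, 466.0, -1.0], 0.97), ([506.0, -11.0, 4.0], 0.9), ([313.0, 482.0, 1.0], 0.82), ([478.0, 272.0, 2.0], 0.65), ([234.0, 300.0, 1.0], 0.63), ([682.0, 459.0, -0.0], 0.62), ([488.0, 132.0, 4.0], 0.61), ([500.0, 131.0, 3.0], 0.25)]
[489.43346423 133.28116446 153.31492855] [ 1.75385230e-01  9.84499881e-01 -7.27526385e-05  5.78789496e-06]
```

View pics/s1.png

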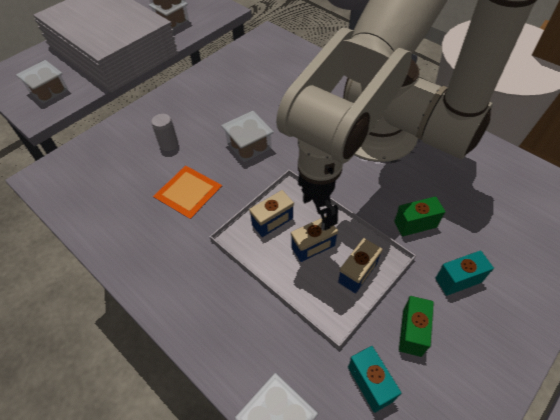

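The first tin is back upright on the sheet at pixel (360,264). The gripper is above the middle tin at (314,240) with nothing else disturbed. Next I grip the middle tin.

Call:
arm_command:
  commands:
    - {"jaw":-1,"translation":[0,0,5.0],"turn":0}
    - {"jaw":-1,"translation":[0,0,4.0],"turn":0}
    - {"jaw":-1,"translation":[0,0,2.0],"turn":0}
    - {"jaw":1,"translation":[0,0,0],"turn":0}
    - {"jaw":1,"translation":[0,0,0],"turn":0}
    - {"jaw":1,"translation":[0,0,0],"turn":0}
    - {"jaw":1,"translation":[0,0,0],"turn":0}
    - {"jaw":1,"translation":[0,0,0],"turn":0}
    - {"jaw":1,"translation":[0,0,0],"turn":0}

```text
time_s: 9.52
tcp_pos: [489.9, 133.3, 44.2]
ee_rot: [0.177, 0.984, 0.0, 0.001]
ft_force: [-2.2, -0.6, 7.1]
width: 55.8
finger_force: 54.8
```

Call:
arm_command:
  commands:
    - {"jaw":1,"translation":[0,0,-3],"turn":0}
    - {"jaw":1,"translation":[0,0,-5],"turn":0}
    - {"jaw":1,"translation":[-2,0,-4],"turn":0}
    - {"jaw":1,"translation":[-4,0,0],"turn":0}
    - {"jaw":1,"translation":[6,0,0],"turn":0}
    - {"jaw":1,"translation":[6,0,0],"turn":0}
    - {"jaw":1,"translation":[0,0,0],"turn":0}
    - {"jaw":1,"translation":[0,0,0],"turn":0}
    - {"jaw":1,"translation":[0,0,0],"turn":0}
    - {"jaw":1,"translation":[0,0,0],"turn":0}

```text
time_s: 10.78
tcp_pos: [433.7, 153.9, 163.1]
ee_rot: [0.178, 0.984, -0.0, -0.0]
ft_force: [0.8, -0.1, -4.1]
width: 55.4
finger_force: 56.9
```

```bash
python3 rd.py
```

```text
tool moment [-0.005 -0.08   0.008] sd [0.024 0.052 0.02 ] F [ 0.42  0.02 -3.96] [433.39735562 154.05226683 163.15953424] 55.53282115678056 0.0033608626351414005
```

Call:
arm_command:
  commands:
    - {"jaw":1,"translation":[-6,0,0],"turn":0}
    - {"jaw":1,"translation":[-6,0,0],"turn":0}
    - {"jaw":1,"translation":[0,0,0],"turn":0}
    - {"jaw":1,"translation":[0,0,0],"turn":0}
    - {"jaw":1,"translation":[0,0,0],"turn":0}
    - {"jaw":1,"translation":[0,0,0],"turn":0}

```text
time_s: 11.78
tcp_pos: [545.2, 112.7, 163.8]
ee_rot: [0.177, 0.984, 0.0, 0.0]
ft_force: [0.3, 0.4, -3.3]
width: 55.1
finger_force: 56.9
```

```bash
python3 rd.py
```

```text
tool moment [-0.02   0.067  0.007] sd [0.014 0.023 0.034] F [-0.14 -0.3  -3.28] [545.50398263 112.50633134 163.53721584] 56.16985427622238 0.005181429945958287
```

The tool moment differs by 0.147 N m between stops for the middle tin, against about 0.013 for the first tin, so the middle tin rattles. I'm carrying it to the mat.

Call:
arm_command:
  commands:
    - {"jaw":1,"translation":[-0.9,-1.75,-1],"turn":0}
    - {"jaw":1,"translation":[-1.8,-3.5,-1],"turn":0}
    - {"jaw":1,"translation":[-2.2,-4.2,-1],"turn":0}
    - {"jaw":1,"translation":[-2.4,-4.55,0],"turn":0}
    - {"jaw":1,"translation":[-2.4,-4.55,0],"turn":0}
    - {"jaw":1,"translation":[-2.4,-4.55,0],"turn":0}
    - {"jaw":1,"translation":[-2.2,-4.2,0],"turn":0}
    - {"jaw":1,"translation":[-1.8,-3.5,0],"turn":0}
    - {"jaw":1,"translation":[-1.2,-2.45,0],"turn":0}
    - {"jaw":1,"translation":[-0.8,-1.75,0],"turn":0}

```text
time_s: 13.28
tcp_pos: [593.1, -280.2, 193.4]
ee_rot: [0.178, 0.984, -0.0, -0.0]
ft_force: [-1.3, 0.8, -3.8]
width: 55.8
finger_force: 56.9
```

```bash
python3 rd.py; python3 - <<'E'
from rig import *
import numpy as np, cv2
for n in ("scene","top"):
    p=capture(n); cv2.imwrite(f"pics/{n}2.png",p["img"][:,:,::-1])
    for l in ("tin_a","mat"): print(n,l,[(np.round(d["point"]).tolist(),round(d["confidence"],2)) for d in place_of(p,l)])
E
```

```text
tool moment [-0.008  0.069 -0.01 ] sd [0.051 0.046 0.025] F [-0.5  -0.24 -4.04] [ 593.26911466 -278.3752117   193.33135047] 55.37017973304393 0.015162059582490029
scene tin_a [([478.0, 269.0, 1.0], 0.98), ([515.0, 468.0, -0.0], 0.94), ([314.0, 482.0, 4.0], 0.74), ([505.0, -479.0, 1.0], 0.73), ([504.0, -10.0, 5.0], 0.66), ([593.0, -280.0, 151.0], 0.63), ([233.0, 301.0, 1.0], 0.57), ([683.0, 458.0, 0.0], 0.57)]
scene mat [([596.0, -280.0, -2.0], 0.82), ([477.0, 273.0, 2.0], 0.38)]
top tin_a [([512.0, 470.0, -2.0], 0.92), ([475.0, 273.0, 6.0], 0.87), ([678.0, 462.0, 0.0], 0.85), ([503.0, -8.0, 3.0], 0.7), ([312.0, 476.0, 1.0], 0.65), ([235.0, 302.0, 5.0], 0.62), ([592.0, -282.0, 160.0], 0.58)]
top mat [([595.0, -280.0, 2.0], 0.56), ([595.0, -281.0, 157.0], 0.45)]
```

View pics/scene2.png

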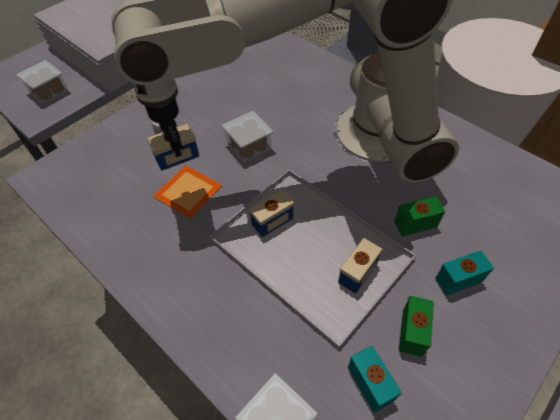

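The rattling tin hangs upright above the mat, at pixel (175,147) over (188,192). The two sound tins stand on the sheet at (271,213) and (360,264). I let it settle, then hand in.

Call:
arm_command:
  commands:
    - {"jaw":1,"translation":[0,0,0],"turn":0}
    - {"jaw":1,"translation":[0,0,0],"turn":0}
    - {"jaw":1,"translation":[0,0,0],"turn":0}
    - {"jaw":1,"translation":[0,0,0],"turn":0}
    - {"jaw":1,"translation":[0,0,0],"turn":0}
    - {"jaw":1,"translation":[0,0,0],"turn":0}

```text
time_s: 14.58
tcp_pos: [593.2, -278.8, 193.3]
ee_rot: [0.177, 0.984, -0.0, -0.0]
ft_force: [-0.6, 0.4, -2.9]
width: 55.3
finger_force: 56.8
```

```bash
python3 -c "
from rig import *
o=get_obs(); print(o['tcp_pos'],o['qvel'],o['width'],o['finger_force']); print(sign_off())"
```

```text
[ 593.2409016  -278.82531178  193.33342299] [-2.30311771e-05 -1.81602534e-04  8.47658391e-05  1.29136448e-04
  4.80133671e-04 -1.75605954e-03] 55.29136967497036 56.83823347091675
the job is handed in; nothing more can be done
None
```

The job is handed in at 14.6 s: the middle tin rattled when shaken and is held upright and still about 15 cm above the middle of the mat, with the other two tins standing on the baking sheet (the third never needed lifting).

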